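# Set the sine plate to 20 degrees on a gauge block stack

## Robot

A 6-joint arm with a two-finger parallel gripper is mounted at the origin on a cart in front of the work surface, level with it; the furniture and walls round the work are solid. World frame = base frame: x ahead of the robot, y to its left, z up, the work surface at z = 0. Lengths are in m, angles in rad, forces in N, time in s.
With the tool pointing down it reaches from about 0.35 to 0.85 m from the base axis. Payload 8.1 kg.
Tool frame: the origin (TCP) lies at the very end of the fingers, on their centre line; the grasp point (between the pads) lies 19 mm behind it; z points along the fingers, y is the direction in which the jaws open and shut (so a half turn about z gives the same grasp; the last joint's range is limited). The gripper opens to 93 mm and grips with 3 to 60 N. Pads are 15 mm wide; open, the fingers measure 128 mm over their backs; the gripper's body (75 mm by 188 mm) begins 65 mm behind the grasp point.
Start: joints at [-1.206, 0.13, 1.488, -0, 1.523, -0.085], TCP at [0.261, -0.54, 0.219] pointing down, gripper open.
Joint ranges: [-2.96, 2.96], [-0.89, 2.26], [0.02, 2.5], [-1.34, 4.48], [0, 2.73], [-2.66, 2.66]. Speed limits (rad/s): [2.39, 2.39, 2.79, 3.14, 3.14, 3.14].

## Interface

Orientations are given as a rotation vector (axis times angle).
In Python, from station import manip gives the robot as it stands. The module is installed in compiled form; this text tells all that it offers.
- The arm moves only by the tool play_rows, never from a script. Its argument "increments" is a list of rows, each a list of 3 entries, a list of its own where there are three numbers: the turn, a rotation vector about the world's x, y, z in rad, then the shift along the world's x, y, z in cm, then the opening in per cent of the stroke, from 0 (shut) to 100 (fully open). A call has 1 to 12 rows; each row is the pose to reach, as a shift and turn from the pose measured when the call began; what a row does not reach only later rows make up. A row lasts 1/12 s, in which the tool goes at most 41.7 mm and 7.16 degrees, less where a joint would pass 70% of its speed; a pose out of reach is approached as far as the arm can. A call with a gripper value outside its range is refused whole. The fingers move at their own pace and stop on an object; "grip_force" is the grip in N (left out, the last holds). Time passes only in rows, so rows that repeat a pose let the fingers close. It gives the time, the measured TCP pose, the force and the opening at its end, in the units of the state.
- manip.observe(): the state, without advancing time (a new reading comes with each control period).
- manip.grab_frame(name): name is "scene" or "top" or "wrist"; returns a dict with "pixels" (384x512x3 uint8, red, green, blue), "depth" (384x512 float32, m along the optical axis (not along the pixel's ray), 0 where there is no reading), "camera_matrix" (3x3 intrinsics, pixels), "T" (4x4, takes a point from camera to world coordinates); the wrist camera has in their place "mount" (4x4, takes a point from camera to tool coordinates, whose origin is the TCP and whose axes are the flange's). Camera axes: x right, y up, looking along -z (the intrinsics and any distortion apply to the point x, -y, -z); pixel columns grow to the right and rows downward; lengths in m; the calibration is good to about 2 mm. The wrist camera is an equidistant fisheye: a pixel r from the principal point sees the ray r / f radians off the axis. A picture is of the moment at which its call begins: read the wrist's pose just before it.
- manip.close_job(): hands the job in, once; it reports no verdict.
The state is a dict: "t": time; "joint_positions": joint angles; "dq": joint speeds; "effort": joint torques, N m; "eef_pos": TCP position; "tool_rot": TCP orientation; "ft_force": force on the tool from outside, world axes, zero at the start; "moment": the same for the moment, N m; "gripper_width": finger opening in m.
Only numpy, scipy, OpenCV 4.12 (cv2) and the standard library are available. Lean on these libraries where they do the work, as an engineer would, in place of code of your own. Each camera call takes 0.05 s, during which the arm holds its last target. There are 200 camera calls.

## Task

Set the sine plate to 20 degrees: take the right one of the three gauge block stacks (the one of middle height), stand it upright on the bright seat of the base, where the roller of the raised plate will come down, and swing the plate down until its roller rests on the stack. Leave the other two stacks where they stand.

Things in the scene. Friction and masses are not known exactly. Their poses are not given: they have to be found in the camera images.
- sine_base: Fixed dark base of the sine plate, 200 x 100 mm, its top 20 mm above the worktop. Origin: centre of its underside; x runs along it from hinge end to seat end, y along the hinge axis, z up. The hinge axis is at x = -75 mm, 30 mm above the worktop, between two lugs 43 mm high. Place and yaw vary.
- base_seat (a point): Point on top of the base (20 mm above the worktop) in the middle of the bright 56 x 64 mm seat: here the roller comes down at 20 degrees, so the stack's centre belongs straight above it. Axes as sine_base (x away from the hinge); 141 mm from the hinge axis.
- sine_plate (a joint): Hinge angle of the plate, rad: 0 flat, grows as the free end rises; starts nearly upright (1.25 to 1.38), stop at 1.48. Friction and a damper: it stays put while steeper than about 1.1; below 0.8 it sinks by itself in a few seconds until its roller rests on something. A push of 2 to 5 N near the free end swings it down. It rests at 0.35 on the 51 mm stack, 0.17 on the 26, 0.52 on the 75.
- plate_face (a point): Point on the plate's working face (aluminium, 82 mm wide, 16 mm thick, rows of dark holes), mid-width, 135 mm from the hinge axis along the plate; the free edge is 30 mm beyond. x: along the plate to the free end; z: out of the face, which lies 22 mm from the hinge axis. Raised, this face looks away from the seat; push here to swing the plate down.
- plate_roller (a point): Centre of the steel roller (20 mm diameter, 78 mm long, along y) under the free end of the plate, 150 mm from the hinge axis; axes as plate_face.
- stack_mid_center (a point): Centre, half-way up, of the stack to use: square steel gauge blocks, 36 x 36 mm and 51 mm tall, middle height of the three, 0.25 to 0.5 kg, loose. Axes along its sides, z up.
- stack_low_center (a point): Centre of the low stack, 36 x 36 mm and 26 mm tall, loose; to be left alone.
- stack_tall_center (a point): Centre of the tall stack, 36 x 36 mm and 75 mm tall, loose; to be left alone.
Things that resemble listed ones, but are neither listed nor needed, are in the scene too. What is shaped like the part that bears stack_mid_center but pink is not meant.

How it is judged:
At the end, for the whole second after the job is handed in: The 51 mm stack stands upright (within 6 degrees) on the base, its centre within 20 mm of the seat's middle along the base and 30 mm across it, and the plate is at rest on it at 20 degrees (0.30 to 0.40 rad) (value of joint sine_plate between 0.3 and 0.4 rad and velocity of joint sine_plate between -0.05 and 0.05 rad/s and x of stack_mid_center in the frame of base_seat between -0.02 and 0.02 m and y of stack_mid_center in the frame of base_seat between -0.03 and 0.03 m and z of stack_mid_center in the frame of base_seat between 0.0205 and 0.0305 m and angle between stack_mid_center's own z axis and vertical below 0.1 rad); the robot touches nothing.
It fails at once if the low or the tall stack is moved by more than 30 mm (distance of any of stack_low_center, stack_tall_center from where it was at the start of the episode above 0.03 m).
It also fails if it takes over 56 s, if anything falls off the work surface, if the arm or the gripper's body presses on something with over 40 N, if the wrist force passes 120 N, or if a joint passes its speed limit or range.

## Working session

There is one attempt and no reset: what is moved stays moved. The work goes in short steps, Python scripts to look and compute and a tool call to move; the robot and the scene stay as the last step left them, time stands still between calls to the robot, and variables do not carry over. Pictures are saved under pics/ and viewed, about 8 in all and at most 12, crops included, and the job is handed in when it is done.

Besides the shell and the picture viewer there is one more tool, called after "Request:" as name(argument=value, ...), one argument or row to a line, values as JSON. play_rows: Moves the arm, as the interface text tells. Its arguments: {"type":"object","properties":{"increments":{"type":"array"},"grip_force":{"type":"number"}},"required":["increments"]}

```bash
mkdir -p pics; cat > h.py <<'E'
import numpy as np, cv2
from station import manip
def world(f):
    K=f["camera_matrix"];d=f["depth"];v,u=np.indices(d.shape)
    p=np.stack([(u-K[0,2])/K[0,0]*d,-(v-K[1,2])/K[1,1]*d,-d],-1)
    return p@f["T"][:3,:3].T+f["T"][:3,3]
E
python3 - <<'E'
from h import *
for n in("scene","top"):
    f=manip.grab_frame(n);np.savez(n,**f)
    cv2.imwrite(f"pics/{n}0.png",cv2.resize(f["pixels"][:,:,::-1],(768,576)))
    print(n,f["T"].round(3).tolist(),f["camera_matrix"].tolist())
print(manip.observe())
E
```

```text
scene [[-0.78, 0.435, -0.45, 0.069], [-0.625, -0.526, 0.576, 0.563], [0.014, 0.731, 0.682, 0.786], [0.0, 0.0, 0.0, 1.0]] [[470.6329395194588, 0.0, 255.86434493026505], [0.0, 470.6329395194588, 196.0980807422545], [0.0, 0.0, 1.0]]
top [[-0.009, 0.995, -0.1, 0.414], [-1.0, -0.009, -0.001, -0.054], [-0.002, 0.1, 0.995, 1.06], [0.0, 0.0, 0.0, 1.0]] [[438.06176754102614, 0.0, 253.84509375293985], [0.0, 438.06176754102614, 195.60383315509068], [0.0, 0.0, 1.0]]
{'t': 0.1, 'joint_positions': array([-1.20640338e+00,  1.31105025e-01,  1.48915167e+00, -2.67902859e-05,
        1.52298271e+00, -8.53691780e-02]), 'dq': array([-2.25196320e-04, -2.10248240e-03, -3.46464021e-03, -1.27919584e-03,
        6.55820958e-05,  7.99611217e-05]), 'effort': array([ 6.43790190e-04, -5.61343002e+01, -4.93097341e+01,  7.71280308e-02,
        2.91579642e-02, -4.45497437e-05]), 'eef_pos': array([ 0.26069888, -0.53984622,  0.21769103]), 'tool_rot': array([-3.06090280e+00, -7.00184245e-01,  4.01124940e-04]), 'ft_force': array([0.4564006 , 0.51653284, 0.14182574]), 'moment': array([ 0.02225981, -0.01126912,  0.03809403]), 'gripper_width': 0.09324691910014245}
```

View pics/scene0.png

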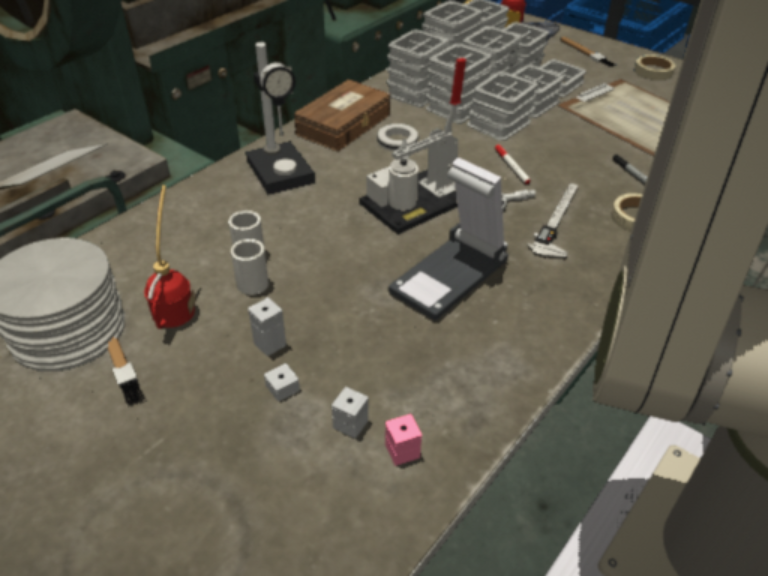

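View pics/top0.png

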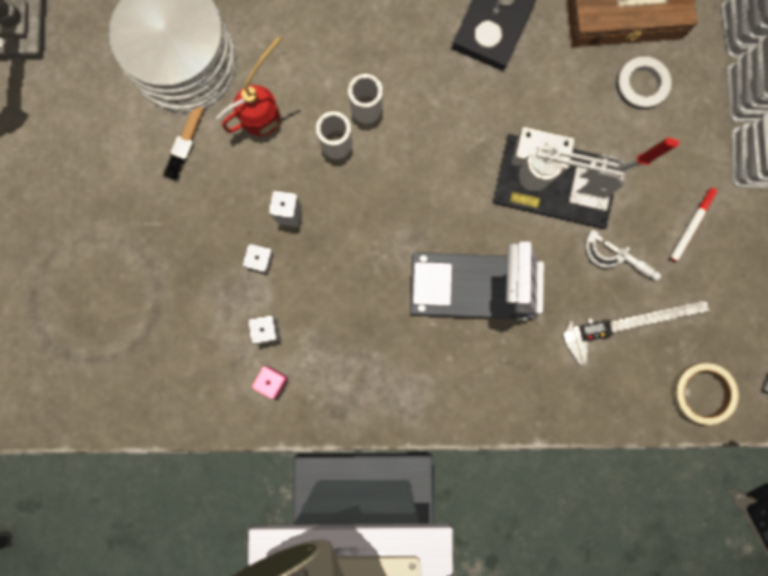

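In the top view, the light grey blocks are at (284,205) tall, (257,258) low and (263,330) probably mid. The pink one at (268,382) is a decoy. The base's white seat is at (433,284), and the plate is raised at (520,275). I'll measure these now and confirm with a crop.

```bash
python3 - <<'E'
from h import *
f=dict(np.load("top.npz"));W=world(f);im=f["pixels"]
def blob(c,z0,z1,r=22,far=None):
    c=np.array(c)/1.5;v,u=np.indices(W.shape[:2])
    m=(abs(u-c[0])<r)&(abs(v-c[1])<r)&(W[...,2]>z0)&(W[...,2]<z1)&(f["depth"]>0)
    return m
for n,c in dict(tall=(284,205),low=(257,258),mid=(263,330),pink=(268,382)).items():
    ztop=np.median(W[int(c[1]/1.5)-2:int(c[1]/1.5)+3,int(c[0]/1.5)-6:int(c[0]/1.5)+7,2])
    m=blob(c,ztop-.006,ztop+.006,18);P=W[m]
    r=cv2.minAreaRect((P[:,:2]*1000).astype(np.float32))
    print(n,"ztop",ztop.round(4),"cen",P[:,:2].mean(0).round(4),m.sum(),r)
# seat: bright pixels at z~.02
m=blob((433,284),.01,.03,30)&(im.min(-1)>150);m=cv2.morphologyEx(m.astype(np.uint8),cv2.MORPH_OPEN,np.ones((5,5)))>0
P=W[m];print("seat",P.mean(0).round(4),cv2.minAreaRect((P[:,:2]*1000).astype(np.float32)))
v,u=np.indices(m.shape)
m=(u>265)&(u<370)&(v>155)&(v<225)&(W[...,2]>.012)&(W[...,2]<.028);P=W[m]
print("base",cv2.minAreaRect((P[:,:2]*1000).astype(np.float32)))
# plate from both cams
for n in("top","scene"):
    f=dict(np.load(n+".npz"));W=world(f);P=W[(W[...,0]>.3)&(W[...,0]<.6)&(W[...,1]<-.18)&(W[...,1]>-.36)&(W[...,2]>.05)&(W[...,2]<.26)]
    print(n,len(P))
    for z in np.arange(.05,.26,.02):
        q=P[abs(P[:,2]-z)<.01]
        if len(q):print(z.round(2),len(q),q.min(0).round(3),q.max(0).round(3),np.median(q,0).round(3))
f=dict(np.load("scene.npz"))["pixels"][:,:,::-1]
cv2.imwrite("pics/crop1.png",cv2.resize(f[90:320,150:360],None,fx=2.6,fy=2.6,interpolation=cv2.INTER_CUBIC))
E
```

```text
tall ztop 0.0753 cen [0.6526 0.0969] 249 ((653.2821655273438, 97.09014892578125), (36.260047912597656, 36.6343994140625), 79.66797637939453)
low ztop 0.0265 cen [0.5782 0.1448] 232 ((578.4780883789062, 145.52928161621094), (36.91343307495117, 36.0835075378418), 74.6812973022461)
mid ztop 0.0513 cen [0.4628 0.1312] 248 ((462.9162292480469, 131.60775756835938), (35.865943908691406, 36.17311477661133), 9.477869033813477)
pink ztop 0.0512 cen [0.382  0.1213] 254 ((381.9278564453125, 121.51948547363281), (35.892635345458984, 36.16493225097656), 59.431129455566406)
seat [ 0.534  -0.1344  0.0207] ((535.120849609375, -133.70535278320312), (59.92845916748047, 84.65929412841797), 88.87666320800781)
base ((531.60791015625, -199.4313507080078), (199.616455078125, 100.62882232666016), 87.21844482421875)
top 812
0.05 10 [ 0.487 -0.293  0.052] [ 0.564 -0.273  0.059] [ 0.55  -0.291  0.056]
0.07 17 [ 0.486 -0.285  0.06 ] [ 0.524 -0.28   0.079] [ 0.499 -0.284  0.072]
0.09 29 [ 0.487 -0.283  0.08 ] [ 0.564 -0.266  0.094] [ 0.535 -0.282  0.088]
0.11 26 [ 0.487 -0.275  0.1  ] [ 0.545 -0.259  0.12 ] [ 0.4
[... 260 characters left out ...]
0.488 -0.253  0.18 ] [ 0.57  -0.224  0.197] [ 0.529 -0.238  0.191]
scene 1416
0.05 79 [ 0.482 -0.287  0.05 ] [ 0.563 -0.27   0.06 ] [ 0.519 -0.274  0.055]
0.07 153 [ 0.482 -0.286  0.06 ] [ 0.565 -0.264  0.08 ] [ 0.515 -0.269  0.07 ]
0.09 162 [ 0.483 -0.276  0.08 ] [ 0.565 -0.257  0.1  ] [ 0.52  -0.264  0.09 ]
0.11 159 [ 0.482 -0.272  0.1  ] [ 0.567 -0.252  0.12 ] [ 0.517 -0.258  0.11 ]
0.13 182 [ 0.482 -0.267  0.12 ] [ 0.568 -0.246  0.14 ] [ 0.518 -0.252  0.13 ]
0.15 119 [ 0.483 -0.258  0.14 ] [ 0.565 -0.24   0.16 ] [ 0.512 -0.247  0.147]
0.17 166 [ 0.483 -0.255  0.16 ] [ 0.568 -0.218  0.18 ] [ 0.51  -0.225  0.174]
0.19 396 [ 0.484 -0.253  0.18 ] [ 0.567 -0.221  0.197] [ 0.523 -0.236  0.188]
```

View pics/crop1.png

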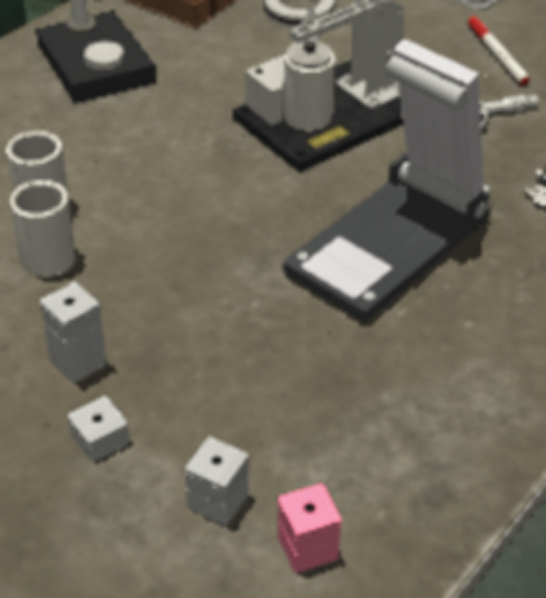

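Confirmed: the 51 mm grey stack is the one at crop (217,480), top-view (263,330), with its top measured at 51.3 mm. The low one measures 26.5 mm and the tall one 75.3 mm. The pink one is also 51 mm, so it is excluded by colour. The base is at yaw 87.2° with its seat at (0.535, -0.1335). I'm moving above the mid stack with the jaws along 9.5°, opened only 57 % so they clear the pink block.

Request:
play_rows(
  increments=[
    [[0,0,0.12],[2,4,0],57],
    [[0,0,0.24],[4,8,0],57],
    [[0,0,0.36],[6,12,0],57],
    [[0,0,0.47],[8,16,0],57],
    [[0,0,0.59],[9,20,0],57],
    [[0,0,0.7],[10,24,0],57],
    [[0,0,0.8],[11,28,0],57],
    [[0,0,0.9],[12,32,0],57],
    [[0,0,1.0],[13,36,0],57],
    [[0,0,1.1],[14,40,0],57],
    [[0,0,1.2],[15,44,0],57],
    [[0,0,1.288],[16,48,0],57],
  ],
  grip_force=25,
)

```text
t: 1.1
eef_pos: [0.4183, -0.0664, 0.2175]
tool_rot: [-2.022, -2.403, 0.002]
ft_force: [1.7, 0.3, -0.4]
gripper_width: 0.0527
```

Request:
play_rows(
  increments=[
    [[0,0,0],[1,4,0],57],
    [[0,0,0],[2,8,0],57],
    [[0,0,0],[3,12,0],57],
    [[0,0,0],[4,16,-2],57],
    [[0,0,0],[4.5,19,-4],57],
    [[0,0,0],[4.5,19.8,-6],57],
    [[0,0,0],[4.5,19.8,-8],57],
    [[0,0,0],[4.5,19.8,-10],57],
    [[0,0,0],[4.5,19.8,-11],57],
    [[0,0,0],[4.5,19.8,-11],57],
    [[0,0,0],[4.5,19.8,-11],57],
  ],
)

```text
t: 2.02
eef_pos: [0.463, 0.1313, 0.1074]
tool_rot: [-2.022, -2.402, 0.003]
ft_force: [-0.1, 0.3, 1.0]
gripper_width: 0.0532
```

```bash
python3 - <<'E'
from h import *
o=manip.observe();f=manip.grab_frame("scene")
print(o["eef_pos"],o["tool_rot"],o["ft_force"],o["gripper_width"],o["joint_positions"])
cv2.imwrite("pics/a1.png",cv2.resize(f["pixels"][120:350,100:380,::-1],None,fx=2.5,fy=2.5))
E
```

```text
[0.46295202 0.13134587 0.1074264 ] [-2.02187673 -2.40208735  0.00328388] [-0.10613969  0.33804826  0.95334919] 0.05319125584807387 [ 1.69805205e-01 -1.08760797e-01  1.93635888e+00  6.12623091e-05
  1.31678267e+00 -1.67578432e-03]
```

View pics/a1.png

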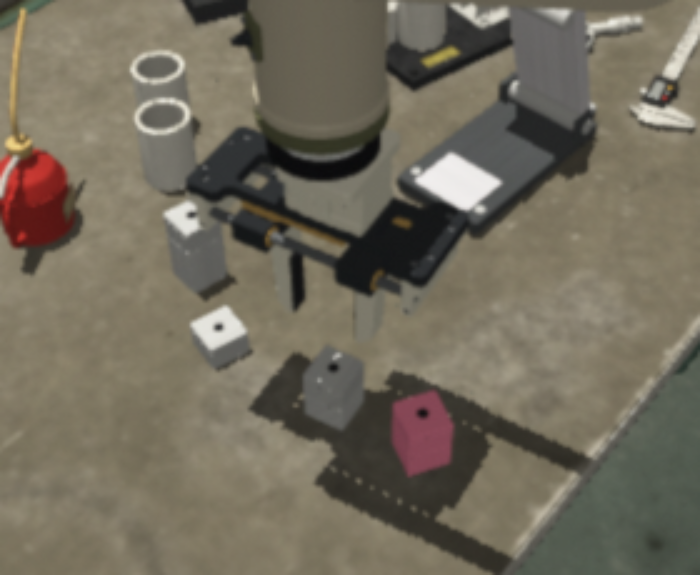

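The fingers straddle the mid stack at (333,388) and clear the pink block at (422,435). I'm descending to grasp it.

Request:
play_rows(
  increments=[
    [[0,0,0],[0,0,-2],57],
    [[0,0,0],[0,0,-4],57],
    [[0,0,0],[0,0,-6],57],
    [[0,0,0],[0,0,-7.5],57],
    [[0,0,0],[0,0,-9],57],
    [[0,0,0],[0,0,-9.6],57],
    [[0,0,0],[0,0,-9.6],57],
    [[0,0,0],[0,0,-9.6],20],
    [[0,0,0],[0,0,-9.6],20],
    [[0,0,0],[0,0,-9.6],20],
    [[0,0,0],[0,0,-9.6],20],
    [[0,0,0],[0,0,-9.6],20],
  ],
  grip_force=25,
)

```text
t: 3.07
eef_pos: [0.4644, 0.1315, 0.0137]
tool_rot: [2.023, 2.403, 0.001]
ft_force: [-4.2, -1.2, 7.5]
gripper_width: 0.0357
```

Request:
play_rows(
  increments=[
    [[0,0,0],[0,0,0],20],
    [[0,0,0],[0,0,0],20],
    [[0,0,0],[0,0,0],20],
    [[0,0,0],[0,0,1],20],
    [[0,0,0],[0,0,3],20],
    [[0,0,0],[0,0,5],20],
    [[0,0,0],[0,0,7],20],
    [[0,0,0],[0,0,9],20],
    [[0,0,0],[0,0,10],20],
    [[0,0,0],[0,0,10],20],
  ],
)

```text
t: 3.9
eef_pos: [0.4664, 0.1319, 0.1169]
tool_rot: [2.021, 2.401, 0.007]
ft_force: [0.4, -0.4, -4.3]
gripper_width: 0.0362
```

Stack held: opening is 36 mm and the weight shows on the wrist. Carrying it to above the seat.

Request:
play_rows(
  increments=[
    [[0,0,-0.03],[1,-2,0],20],
    [[0,0,-0.06],[2,-5,0],20],
    [[0,0,-0.09],[3,-8,0],20],
    [[0,0,-0.12],[3.8,-11,0],20],
    [[0,0,-0.15],[4.6,-14,0],20],
    [[0,0,-0.18],[5.4,-17,0],20],
    [[0,0,-0.2],[6,-20,0],20],
    [[0,0,-0.22],[6.5,-23,0],20],
    [[0,0,-0.22],[6.9,-25.5,0],20],
    [[0,0,-0.22],[6.9,-26.5,0],20],
    [[0,0,-0.22],[6.9,-26.5,0],20],
    [[0,0,-0.22],[6.9,-26.5,0],20],
  ],
)

```text
t: 4.9
eef_pos: [0.5345, -0.1329, 0.1155]
tool_rot: [2.275, 2.164, 0.005]
ft_force: [-0.6, -0.7, -4.7]
gripper_width: 0.0361
```

```bash
python3 - <<'E'
from h import *
o=manip.observe();f=manip.grab_frame("scene")
print(o["eef_pos"],o["tool_rot"],o["ft_force"],o["gripper_width"],o["joint_positions"])
cv2.imwrite("pics/a2.png",cv2.resize(f["pixels"][60:290,160:440,::-1],None,fx=2.5,fy=2.5))
E
```

```text
[ 0.53454104 -0.13287463  0.11551704] [2.2748676  2.1641475  0.00507228] [-0.60652853 -0.72259008 -4.70701084] 0.03614879527720601 [-0.33815887  0.06790668  1.74671483  0.00214434  1.32393953 -0.28880506]
```

View pics/a2.png

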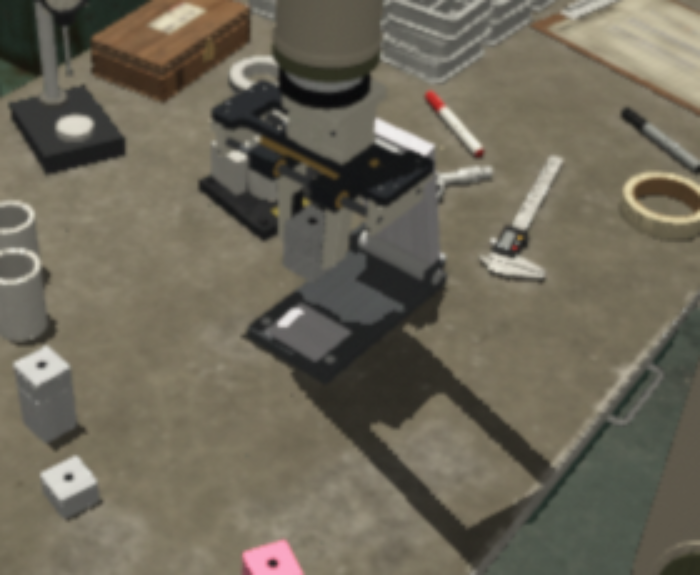

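The stack hangs level over the seat, with its lower edge at about (305,270), and the gripper is clear of the plate. Lowering it.

Request:
play_rows(
  increments=[
    [[0,0,0],[0,0,-2],20],
    [[0,0,0],[0,0,-4],20],
    [[0,0,0],[0,0,-6],20],
    [[0,0,0],[0,0,-7],20],
    [[0,0,0],[0,0,-7.5],20],
    [[0,0,0],[0,0,-7.8],20],
    [[0,0,0],[0,0,-8.0],20],
    [[0,0,0],[0,0,-8.1],20],
    [[0,0,0],[0,0,-8.1],20],
    [[0,0,0],[0,0,-8.1],20],
  ],
)

```text
t: 5.78
eef_pos: [0.5354, -0.1324, 0.0357]
tool_rot: [2.273, 2.164, 0.007]
ft_force: [-0.1, 0.6, -3.5]
gripper_width: 0.0357
```

Request:
play_rows(
  increments=[
    [[0,0,0],[0,-0.1,-0.1],20],
    [[0,0,0],[0,-0.1,-0.2],20],
    [[0,0,0],[0,-0.1,-0.3],20],
    [[0,0,0],[0,-0.1,-0.4],20],
    [[0,0,0],[0,-0.1,-0.4],20],
  ],
)

```text
t: 6.2
eef_pos: [0.5359, -0.1338, 0.0337]
tool_rot: [2.272, 2.164, 0.007]
ft_force: [-5.9, 1.8, 12.9]
gripper_width: 0.0356
```

The wrist force shows contact. Releasing and lifting.

Request:
play_rows(
  increments=[
    [[0,0,0],[0,0,0],60],
    [[0,0,0],[0,0,0],60],
    [[0,0,0],[0,0,0],60],
    [[0,0,0],[0,0,0],60],
    [[0,0,0],[0,0,1.5],60],
    [[0,0,0],[0,0,4],60],
    [[0,0,0],[0,0,8],60],
    [[0,0,0],[0,0,12],60],
    [[0,0,0],[0,0,16],60],
    [[0,0,0],[0,0,20],60],
    [[0,0,0],[0,0,22],60],
    [[0,0,0],[0,0,22],60],
  ],
)

```text
t: 7.2
eef_pos: [0.5388, -0.1348, 0.2608]
tool_rot: [2.265, 2.157, 0.014]
ft_force: [1.6, -0.4, -0.1]
gripper_width: 0.0557
```

Request:
play_rows(
  increments=[
    [[0,0,0],[0,-3,0],0],
    [[0,0,0],[0,-7,0],0],
    [[0,0,0],[0,-11,0],0],
    [[0,0,0],[0,-15,0],0],
    [[0,0,0],[0,-18,0],0],
    [[0,0,0],[-0.7,-19.5,0],0],
    [[0,0,0],[-0.7,-19.5,0],0],
    [[0,0,0],[-0.7,-19.5,0],0],
  ],
)

```text
t: 7.87
eef_pos: [0.531, -0.3302, 0.2592]
tool_rot: [2.269, 2.156, 0.014]
ft_force: [0.2, 1.3, 0.9]
gripper_width: 0.0074
```

```bash
python3 - <<'E'
from h import *
o=manip.observe()
print(o["eef_pos"],o["tool_rot"],o["ft_force"],o["gripper_width"])
a=[]
for n in("scene","top"):
    f=manip.grab_frame(n);W=world(f);I=f["pixels"]
    m=(abs(W[...,0]-.535)<.06)&(abs(W[...,1]+.1335)<.06)&(abs(W[...,2]-.071)<.006);P=W[m]
    if len(P)>20:print(n,len(P),P.mean(0).round(4),cv2.minAreaRect((P[:,:2]*1000).astype(np.float32)))
    a.append(cv2.resize(I[60:290,160:400,::-1],(400,383)) )
cv2.imwrite("pics/a3.png",np.hstack(a))
E
```

```text
[ 0.53104961 -0.33017486  0.25917816] [2.26893194 2.15647315 0.01424588] [0.22658124 1.26689835 0.91845697] 0.007372910462724214
scene 186 [ 0.5335 -0.1297  0.071 ] ((534.228515625, -130.57041931152344), (37.56789779663086, 38.53683853149414), 1.182024359703064)
top 253 [ 0.5383 -0.1321  0.0713] ((538.5325927734375, -132.13946533203125), (34.4121208190918, 35.61695098876953), 89.03472900390625)
```

View pics/a3.png

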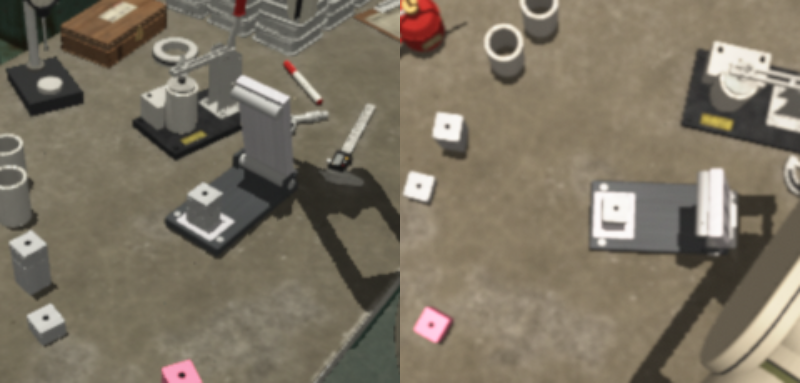

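The stack stands upright at about (0.537, -0.132) with its top at 71 mm, within about 4 mm of the seat middle. The other stacks haven't moved. Before pushing I'll check the gripper body's clearance to the clamp fixture.

```bash
python3 - <<'E'
from h import *
for n in("scene","top"):
    W=world(dict(np.load(n+".npz")));P=W[(W[...,2]>.12)&(W[...,2]<.4)&(W[...,1]<-.12)&(W[...,1]>-.45)&(W[...,0]>.59)&(W[...,0]<.72)]
    print(n,len(P),P.min(0) if len(P) else 0, P.max(0) if len(P) else 0)
E
```

```text
scene 571 [ 0.66804761 -0.42666811  0.12004234] [ 0.71982291 -0.27994941  0.26484447]
top 769 [ 0.67209955 -0.42752584  0.12002228] [ 0.71994616 -0.28198708  0.26425042]
```

Request:
play_rows(
  increments=[
    [[0,0,0],[0,0,-2],0],
    [[0,0,0],[0,0,-4],0],
    [[0,0,0],[0,0,-6],0],
    [[0,0,0],[0,0,-8],0],
    [[0,0,0],[0,0,-10],0],
    [[0,0,0],[0,0,-11],0],
    [[0,0,0],[0,0,-11],0],
  ],
)

```text
t: 8.55
eef_pos: [0.5307, -0.3263, 0.1467]
tool_rot: [2.268, 2.164, 0.014]
ft_force: [0.0, 0.2, -0.2]
gripper_width: 0.0005
```

The clamp stays 40 mm clear. Pushing the plate gently.

Request:
play_rows(
  increments=[
    [[0,0,0],[0,1.5,0],0],
    [[0,0,0],[0,3,0],0],
    [[0,0,0],[0,4,0],0],
    [[0,0,0],[0,4.6,0],0],
    [[0,0,0],[0,5.2,0],0],
    [[0,0,0],[0,5.8,0],0],
    [[0,0,0],[0,6.4,0],0],
    [[0,0,0],[0,7,0],0],
    [[0,0,0],[0,7.6,0],0],
    [[0,0,0],[0,8.2,0],0],
  ],
)

```text
t: 9.38
eef_pos: [0.5306, -0.244, 0.1467]
tool_rot: [2.268, 2.163, 0.013]
ft_force: [0.4, -2.4, -0.3]
gripper_width: 0.0007
```

Request:
play_rows(
  increments=[
    [[0,0,0],[0,0.6,0],0],
    [[0,0,0],[0,1.2,-0.1],0],
    [[0,0,0],[0,1.8,-0.2],0],
    [[0,0,0],[0,2.4,-0.3],0],
    [[0,0,0],[0,3.0,-0.5],0],
    [[0,0,0],[0,3.6,-0.7],0],
    [[0,0,0],[0,4.2,-1.0],0],
    [[0,0,0],[0,4.8,-1.2],0],
    [[0,0,0],[0,5.2,-1.4],0],
    [[0,0,0],[0,5.6,-1.6],0],
  ],
)

```text
t: 10.22
eef_pos: [0.5304, -0.1872, 0.1303]
tool_rot: [2.268, 2.164, 0.014]
ft_force: [0.5, -0.1, -0.5]
gripper_width: 0.0006
```

Force has gone to zero, so the plate is sinking by itself. Backing off upward and waiting.

Request:
play_rows(
  increments=[
    [[0,0,0],[0,-1,2],0],
    [[0,0,0],[0,-2,5],0],
    [[0,0,0],[0,-4,9],0],
    [[0,0,0],[0,-7,12],0],
    [[0,0,0],[0,-10,13],0],
    [[0,0,0],[-2,-13,13],0],
    [[0,0,0],[-4,-16,13],0],
    [[0,0,0],[-6,-19,13],0],
    [[0,0,0],[-8,-22,13],0],
    [[0,0,0],[-8,-22,13],0],
    [[0,0,0],[-8,-22,13],0],
    [[0,0,0],[-8,-22,13],0],
  ],
)

```text
t: 11.22
eef_pos: [0.4506, -0.4068, 0.26]
tool_rot: [2.269, 2.164, 0.015]
ft_force: [0.2, -0.1, 0.6]
gripper_width: 0.0005
```

Request:
play_rows(
  increments=[
    [[0,0,0],[0,0,0],0],
    [[0,0,0],[0,0,0],0],
    [[0,0,0],[0,0,0],0],
    [[0,0,0],[0,0,0],0],
    [[0,0,0],[0,0,0],0],
    [[0,0,0],[0,0,0],0],
    [[0,0,0],[0,0,0],0],
    [[0,0,0],[0,0,0],0],
    [[0,0,0],[0,0,0],0],
    [[0,0,0],[0,0,0],0],
    [[0,0,0],[0,0,0],0],
    [[0,0,0],[0,0,0],0],
  ],
)

```text
t: 12.22
eef_pos: [0.4506, -0.4068, 0.26]
tool_rot: [2.269, 2.164, 0.015]
ft_force: [-0.6, -0.1, 0.3]
gripper_width: 0.0004
```

Request:
play_rows(
  increments=[
    [[0,0,0],[0,0,0],0],
    [[0,0,0],[0,0,0],0],
    [[0,0,0],[0,0,0],0],
    [[0,0,0],[0,0,0],0],
    [[0,0,0],[0,0,0],0],
    [[0,0,0],[0,0,0],0],
    [[0,0,0],[0,0,0],0],
    [[0,0,0],[0,0,0],0],
    [[0,0,0],[0,0,0],0],
    [[0,0,0],[0,0,0],0],
    [[0,0,0],[0,0,0],0],
    [[0,0,0],[0,0,0],0],
  ],
)

```text
t: 13.22
eef_pos: [0.4506, -0.4068, 0.26]
tool_rot: [2.269, 2.164, 0.015]
ft_force: [0.7, -1.0, -0.4]
gripper_width: 0.0004
```

Request:
play_rows(
  increments=[
    [[0,0,0],[0,0,0],0],
    [[0,0,0],[0,0,0],0],
    [[0,0,0],[0,0,0],0],
    [[0,0,0],[0,0,0],0],
    [[0,0,0],[0,0,0],0],
    [[0,0,0],[0,0,0],0],
    [[0,0,0],[0,0,0],0],
    [[0,0,0],[0,0,0],0],
    [[0,0,0],[0,0,0],0],
    [[0,0,0],[0,0,0],0],
    [[0,0,0],[0,0,0],0],
    [[0,0,0],[0,0,0],0],
  ],
)

```text
t: 14.22
eef_pos: [0.4506, -0.4068, 0.2601]
tool_rot: [2.269, 2.164, 0.015]
ft_force: [0.8, 0.6, 0.5]
gripper_width: 0.0004
```

```bash
cat > chk.py <<'E'
from h import *
o=manip.observe();print(o["t"],o["eef_pos"],o["ft_force"])
def fit():
    for n in("scene","top"):
        f=manip.grab_frame(n);W=world(f);I=f["pixels"]
        c=np.array([.5316,-.1994]);e=np.array([.0485,.9988])
        s=(W[...,:2]-c)@e+.075;t=(W[...,:2]-c)@np.array([e[1],-e[0]])
        m=(s>.03)&(s<.13)&(abs(t)<.03)&(W[...,2]>.05)
        p=np.polyfit(s[m],W[...,2][m],1) if m.sum()>20 else [0,0]
        print(n,m.sum(),"angle",np.arctan(p[0]).round(4),"z at hinge",np.round(p[1],4));yield I
a=[cv2.resize(I[60:290,160:400,::-1],(400,383)) for I in fit()]
cv2.imwrite("pics/a4.png",np.hstack(a))
E
python3 chk.py
```

```text
14.2167 [ 0.45057582 -0.40683175  0.26005145] [0.79868941 0.64302716 0.49075384]
scene 412 angle 0.3422 z at hinge 0.0544
top 1122 angle 0.3471 z at hinge 0.054
```

View pics/a4.png

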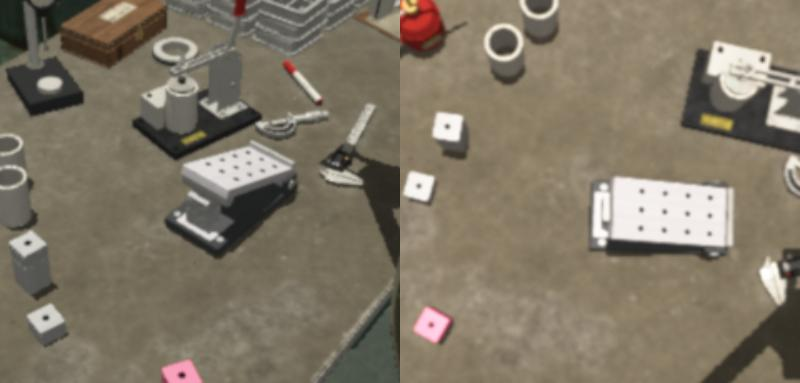

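The plate lies on the stack at 0.342–0.347 rad, the expected rest angle. The arm is clear, so I'm handing in.

```bash
python3 chk.py && python3 -c "
from station import manip
print(manip.close_job())"
```

```text
14.3167 [ 0.45058041 -0.40684078  0.26005433] [-0.32856501  0.52009428  0.15723225]
scene 406 angle 0.3459 z at hinge 0.0542
top 1118 angle 0.3468 z at hinge 0.054
the job is handed in; nothing more can be done
None
```

The sine plate is set and handed in at about 14 s of the 56 s: I stood the grey 51 mm stack upright on the seat and swung the plate down until its roller rested on it.

- **Plate angle:** it read 0.346 and 0.347 rad in the two cameras, against 0.35 expected on this stack. A reading 0.1 s earlier agreed within camera noise, so it looked at rest; I did not measure its speed directly.
- **Stack position:** before the plate came down, the stack was about 1–4 mm from the seat's middle, with its top at 71 mm. The two cameras differed by about 5 mm there. I did not re-measure it afterwards because the plate covers it, but the plate angle fits an upright stack.
- **Other items:** the low and tall stacks and the pink block looked unmoved in the last picture.
- **Robot:** the gripper was empty and well clear of everything, with wrist force around zero. No check failed.

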